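# Lock the irrigation filter bowl into its head

### The job

The blue bowl of the irrigation filter hangs loose under its head. Swing its handle, the one with the red upright grip, to point at the yellow mark, raise the bowl so that its lugs pass up through the slots, then swing it counter-clockwise (seen from above) to the green mark and let it settle so that the lugs are locked in their pockets and the bowl stays up by itself. Leave the other things on the bench where they are.

Things in the scene. Friction and masses are not known exactly. Their poses are not given: they have to be found in the camera images.
- filter: Irrigation filter fixed to the bench: black round head (116 mm wide, 172 to 214 mm high) on a steel post 135 mm behind it (+x, 205 mm tall); pipes leave 100 mm to both sides at 192 mm height, then go back and down. Origin: on the bench, on the vertical axis of head and bowl; -x faces roughly the robot. Under the head a black ring (100 mm wide, 132 to 172 mm high) has two slots for the bowl's lugs.
- yellow_mark (a point): Yellow mark on top of the head, 41 mm from its axis, 217 mm high (147 degrees counter-clockwise from the filter's +x, seen from above). With the bowl's handle pointing this way the lugs are under the slots.
- green_mark (a point): Green mark on top of the head, 41 mm from its axis, 217 mm high, 66 degrees (1.15 rad) counter-clockwise of the yellow one. The handle points this way when the bowl is locked.
- bowl_lift (a joint): Height of the blue bowl (92 mm wide, 0.3 to 0.6 kg) above its lowest position, m, 0 to 0.040 (stop). It hangs on the filter's core, only slides up and down and turns, and sinks back when let go. Its two yellow lugs meet the ring's underside at 0.004 unless they are at the slots; they pass over the ring's ledges above 0.027; locked in their pockets the bowl rests at about 0.021.
- bowl_turn (a joint): Turn of the bowl, rad, counter-clockwise from above; 0 = handle at the yellow mark; the lugs enter the slots within +-0.13. Below the ring it turns freely from -0.6 to 1.3, with light friction. Up through the slots it turns only counter-clockwise, to a stop at 1.24; from 1.06 to 1.24 (centre 1.15, green mark) the lugs are over pockets 6 mm deep and drop in when lowered: locked.
- bowl_grip (a point): Centre of the top face of the bowl's red upright grip: a round bar 22 mm thick, 140 mm from the bowl's axis, at the end of a level black handle arm (18 mm thick, centre 125 mm below this point). The uppermost 115 mm of the grip are free all round. 205 mm above the bench with the bowl down; moves and turns with the bowl.
- spare_seal: Loose black rubber ring, 72 mm wide, 8 mm thick, lying flat near the filter; origin under its centre. Bystander.
- screwdriver: Screwdriver lying on the bench beside the filter, under 35 mm high. Bystander.
- clay_pot: Terracotta pot, 90 mm wide, 85 mm tall, standing beside the filter; origin under its centre. Bystander.
- spray_bottle: White bottle with green cap, 68 mm wide, 190 mm tall; origin under its centre. Bystander.
- pellet_jar: Amber jar with black lid, 72 mm wide, 90 mm tall; origin under its centre. Bystander.
- black_pot: Black plastic pot, 100 mm wide, 90 mm tall; origin under its centre. Bystander.
- brush: Hand brush lying on the bench, under 50 mm high. Bystander.

How it is judged:
By the outcome, as a careful person would: the job done as asked, in the order asked, and still so for the second after the job is handed in, with the robot touching nothing.
It also fails if it takes over 40 s, if anything falls off the work surface, if the arm or the gripper's body presses on something with over 40 N, if the wrist force passes 120 N, or if a joint passes its speed limit or range.

### The arm

A 6-joint arm with a two-finger parallel gripper is mounted at the origin on the work surface. World frame = base frame: x ahead of the robot, y to its left, z up, the work surface at z = 0. Lengths are in mm, angles in rad, forces in N, time in s.
With the tool pointing down it reaches from about 350 to 775 mm from the base axis. Payload 5.5 kg.
Tool frame: the origin (TCP) lies on the centre line of the jaws, within the pads' length; the fingertips stand tcp_to_tips ahead of it and the grasp point (between the pads) is the TCP (tcp_to_tips is the distance from the TCP to the fingertips, in mm); x points along the fingers, y is the direction in which the jaws open and shut, and the axes are right-handed (so a half turn about x gives the same grasp; the last joint's range is limited). The gripper opens to 85 mm and grips with 20 to 120 N. Pads are 22 mm wide; open, the fingers measure 114 mm over their backs; the gripper's body (76 mm by 85 mm) begins 54 mm behind the grasp point. The pads swing forward as they close: fully open they stand 13 mm farther back than shut.
Start: joints at [-1.251, 0.313, 0.046, 1.304, 0, 1.431], TCP at [255.17, -515.326, 225.123] pointing down, gripper open.
Joint ranges: [-2.76, 2.76], [-0.86, 1.69], [-1.03, 1.26], [-2.2, 2.34], [-1.47, 1.5], [-3.14, 3.14]. Speed limits (rad/s): [2.57, 2.57, 3.14, 3.14, 3.14, 3.14].

### API

Orientations are given as a unit quaternion [x, y, z, w].
In Python, from bench import * gives the robot as it stands.
- The arm moves only by the tool step_arm, never from a script. Its argument "deltas" is a list of rows, each an object with "slide": the shift along the tool's x, y, z in m, a list of three; "delta_rot": the turn, a rotation vector about the tool's x, y, z in rad, a list of three. A call has 1 to 10 rows; each row is the pose to reach, as a shift and turn from the pose measured when the call began, along the tool's axes at that moment; what a row does not reach only later rows make up. A row lasts 1/10 s, in which the tool goes at most 50 mm and 8.59 degrees, less where a joint would pass 70% of its speed; a pose out of reach is approached as far as the arm can. A call with a gripper value outside its range is refused whole. "grip" is the opening, from 0 (shut) to 1 (fully open), set as the call begins (left out, the last holds). The fingers move at their own pace and stop on an object; "newtons" is the grip in N (left out, the last holds). Time passes only in rows, so rows that repeat a pose let the fingers close. It gives the time, the measured TCP pose, the force and the opening at its end, in the units of the state.
- observe(): the state, without advancing time (a new reading comes with each control period).
- snapshot(name): name is "scene" or "top"; returns a dict with "pixels" (480x640x3 uint8, red, green, blue), "K" (3x3 intrinsics, pixels), "extrinsics" (4x4, takes a point from world to camera coordinates). Camera axes: x right, y down, z forward; pixel columns grow to the right and rows downward; lengths in mm; the calibration is good to about 2 mm. A picture is of the moment at which its call begins. There is no depth.
- job_done(): hands the job in, once; it reports no verdict.
Trained networks look in a picture, given as the dict that the camera call returned (one of the last four; its "shot" number tells which), for a name from the list of things; names that differ only in an ending like _2 or _b are one class to them, and where a whole thing is asked for, a point or a joint stands for the part that bears it (a point fixed in the world has none). Each returns a list of dicts, best first, with "confidence" (0 to 1); they miss things now and then, are a little off and sometimes report something else, mostly with a low value. They report only what shows in the picture. A call takes as long as a camera call.
- look_for(picture, thing): "xy" ([column, row] in pixels, amid what is visible of it).
- outline_of(picture, thing): "region" (480x640 bool, what is visible of it) and "xy" ([column, row] in pixels, amid what is visible of it).
The state is a dict: "time": time; "joint_positions": joint angles; "dq": joint speeds; "tau": joint torques, N m; "tool_pos": TCP position; "ee_rot": TCP orientation; "wrist_force": force on the tool from outside, world axes, zero at the start; "torque": the same for the moment, N m; "grip_width": finger opening in mm.
Only numpy, scipy, OpenCV 4.12 (cv2) and the standard library are available. Lean on these libraries where they do the work, as an engineer would, in place of code of your own. Each camera call takes 0.05 s, during which the arm holds its last target. There are 200 camera calls.

## Working session

There is one attempt and no reset: what is moved stays moved. The work goes in short steps, Python scripts to look and compute and a tool call to move; the robot and the scene stay as the last step left them, time stands still between calls to the robot, and variables do not carry over. Pictures are saved under pics/ and viewed, about 8 in all and at most 12, crops included, and the job is handed in when it is done.

Besides the shell and the picture viewer there is one more tool, called after ">>>" in YAML: its name, and indented under it one key for each argument. step_arm: Moves the arm, as the interface text tells. Its arguments: {"type":"object","properties":{"deltas":{"type":"array"},"grip":{"type":"number"},"newtons":{"type":"number"}},"required":["deltas"]}

```bash
mkdir -p pics
cat > h.py <<'E'
from bench import *
import numpy as np, cv2
from scipy.spatial.transform import Rotation as R
def proj(p,P):
    c=p["extrinsics"]@np.append(P,1); q=p["K"]@c[:3]; return q[:2]/q[2]
def ray(p,uv):
    E=p["extrinsics"]; Rm=E[:3,:3]; o=-Rm.T@E[:3,3]
    d=Rm.T@np.linalg.inv(p["K"])@np.array([uv[0],uv[1],1.]); return o,d
def atz(p,uv,z):
    o,d=ray(p,uv); return o+d*(z-o[2])/d[2]
def tri(a,ua,b,ub):
    A=np.zeros((3,3));v=np.zeros(3);rs=[ray(a,ua),ray(b,ub)]
    for o,d in rs:
        d=d/np.linalg.norm(d);M=np.eye(3)-np.outer(d,d);A+=M;v+=M@o
    return np.linalg.solve(A,v)
def save(p,n): cv2.imwrite("pics/"+n,p["pixels"][:,:,::-1])
E
python3 - <<'E'
from h import *
s=snapshot("scene");t=snapshot("top");save(s,"s1.png");save(t,"t1.png")
for n in ["filter","yellow_mark","green_mark","bowl_grip","bowl_lift","clay_pot","spray_bottle","pellet_jar","black_pot","brush","screwdriver","spare_seal"]:
    r=[look_for(p,n)[:2] for p in (s,t)]
    print(n,[[(np.round(x["xy"]),round(x["confidence"],2)) for x in q] for q in r], [np.round(atz(t,r[1][0]["xy"],{"bowl_grip":205,"yellow_mark":217,"green_mark":217}.get(n,50))) if r[1] else None], np.round(tri(s,r[0][0]["xy"],t,r[1][0]["xy"])) if r[0] and r[1] else None)
print(observe())
E
```

```text
filter [[(array([337., 295.]), 0.91)], [(array([286., 198.]), 0.9)]] [array([664., 124.,  50.])] [654. 125.  85.]
yellow_mark [[(array([337., 297.]), 0.6), (array([356., 271.]), 0.47)], [(array([286., 196.]), 0.66)]] [array([627., 115., 217.])] [660. 126.  87.]
green_mark [[(array([336., 298.]), 0.87)], []] [None] None
bowl_grip [[(array([364., 238.]), 0.6)], [(array([282., 252.]), 0.59)]] [array([473., 126., 205.])] [480. 134. 152.]
bowl_lift [[(array([352., 271.]), 0.96), (array([354., 275.]), 0.21)], [(array([278., 249.]), 0.78)]] [array([503., 146.,  50.])] [515. 138.  -1.]
clay_pot [[(array([401., 296.]), 0.83)], [(array([231., 228.]), 0.89), (array([286., 199.]), 0.58)]] [array([568., 291.,  50.])] [565. 294.  59.]
spray_bottle [[(array([491., 262.]), 0.92), (array([287., 258.]), 0.23)], [(array([153., 298.]), 0.97)]] [array([358., 517.,  50.])] [356. 508.  84.]
pellet_jar [[(array([462., 331.]), 0.81)], [(array([167., 225.]), 0.94)]] [array([579., 486.,  50.])] [583. 494.  30.]
black_pot [[(array([172., 209.]), 0.67)], [(array([491., 218.]), 0.59)]] [array([ 598., -505.,   50.
[... 313 characters left out ...]
385., 107.,  50.])] [388. 110.  13.]
{'time': 1.3, 'joint_positions': array([-1.25055445e+00,  3.13215547e-01,  4.60637468e-02,  1.30359667e+00,
       -3.05051574e-06,  1.43121340e+00]), 'dq': array([-0.00064492, -0.00108398,  0.00011958, -0.00018769,  0.00098656,
        0.00124966]), 'tau': array([ 2.01091309e-03, -4.80472004e+01,  2.98811889e+01,  7.45129473e-04,
        3.68869155e-05,  1.59267714e-06]), 'tool_pos': array([ 255.18702079, -515.2987759 ,  225.09947666]), 'ee_rot': array([ 0.68850068,  0.16112719, -0.68849978,  0.16116109]), 'wrist_force': array([ 0.56624202, -0.33457489, -0.2054486 ]), 'torque': array([0.01292069, 0.004079  , 0.00891383]), 'grip_width': 85.61994732686799}
```

View pics/s1.png

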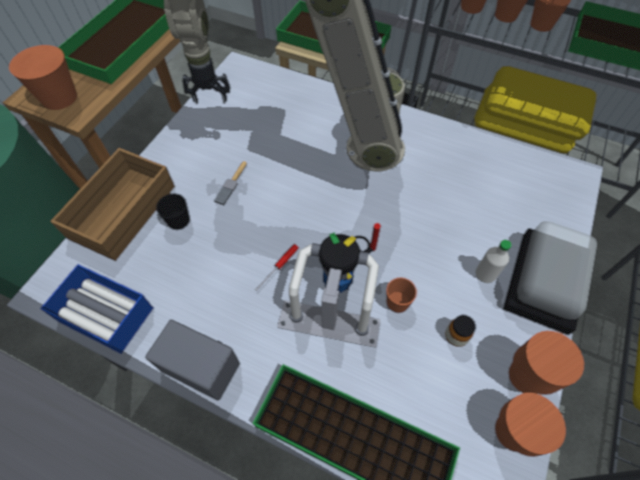

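View pics/t1.png

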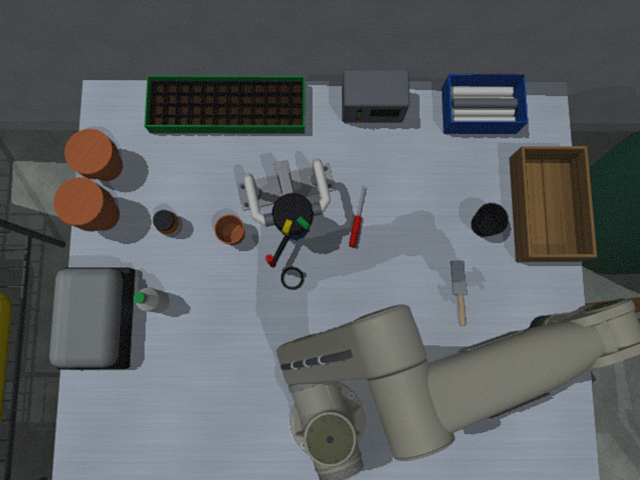

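The top view shows the head at about (292,214), the yellow mark at (287,226), green at (303,223) and the red grip at (270,260). The seal is at (292,278), and the clay pot is to the left at (230,230). In the scene view the grip top is at (376,227). I'll refine these by colour.

Run:
```python
from h import *
s=snapshot("scene");t=snapshot("top")
def col(p,box,f):
    x0,y0,x1,y1=box; a=p["pixels"][y0:y1,x0:x1].astype(int); m=f(a[...,0],a[...,1],a[...,2]); v,u=np.nonzero(m); return u+x0,v+y0
red=lambda r,g,b:(r>110)&(g<70)&(b<70)
yel=lambda r,g,b:(r>120)&(g>100)&(b<70)
grn=lambda r,g,b:(g>80)&(r<70)&(b<90)
for nm,f,bt,bs in [("y",yel,(265,200,320,245),(315,225,375,265)),("g",grn,(265,200,320,245),(315,225,375,265)),("r",red,(255,240,285,275),(365,215,390,260))]:
    U=[col(t,bt,f),col(s,bs,f)]
    print(nm,[(len(u),u.mean().round(1),v.mean().round(1),u.min(),u.max(),v.min(),v.max()) for u,v in U])
    if nm!="r":
        a,b=[(u.mean(),v.mean()) for u,v in U]; print(tri(t,a,s,b).round(),atz(t,a,217).round(1),atz(s,b,217).round(1))
    else:
        print([list(zip(u,v)) for u,v in U])
for p in (t,s): print("cam",ray(p,(0,0))[0].round())
i=np.vstack([cv2.resize(t["pixels"][190:300,210:350],(700,550),interpolation=2)])
cv2.imwrite("pics/c.png",i[:,:,::-1])
```

```text
y [(63, np.float64(286.8), np.float64(225.5), np.int64(283), np.int64(291), np.int64(220), np.int64(231)), (65, np.float64(349.3), np.float64(240.8), np.int64(344), np.int64(355), np.int64(237), np.int64(245))]
[543. 113. 217.] [543.3 111.9 217. ] [543.2 113.3 217. ]
g [(69, np.float64(302.6), np.float64(222.0), np.int64(297), np.int64(308), np.int64(217), np.int64(227)), (63, np.float64(333.9), np.float64(238.4), np.int64(329), np.int64(338), np.int64(234), np.int64(243))]
[553.  70. 215.] [552.9  68.8 217. ] [554.   71.3 217. ]
r [(39, np.float64(268.8), np.float64(257.8), np.int64(266), np.int64(272), np.int64(255), np.int64(261)), (24, np.float64(376.8), np.float64(226.4), np.int64(374), np.int64(379), np.int64(224), np.int64(229))]
[[(np.int64(267), np.int64(255)), (np.int64(268), np.int64(255)), (np.int64(269), np.int64(255)), (np.int64(270), np.int64(255)), (np.int64(266), np.int64(256)), (np.int64(267), np.int64(256)), (np.int64(268), np.int64(256)), (np.int64(269), np.int64(256)), (np.int64(270), np.int64(256)), (np.int64(271), np.int64(256)), (np.int64(266), np.int64(257)),
[... 1015 characters left out ...]
nt64(225)), (np.int64(376), np.int64(225)), (np.int64(377), np.int64(225)), (np.int64(378), np.int64(225)), (np.int64(375), np.int64(226)), (np.int64(376), np.int64(226)), (np.int64(377), np.int64(226)), (np.int64(378), np.int64(226)), (np.int64(379), np.int64(226)), (np.int64(374), np.int64(227)), (np.int64(375), np.int64(227)), (np.int64(376), np.int64(227)), (np.int64(377), np.int64(227)), (np.int64(378), np.int64(227)), (np.int64(379), np.int64(227)), (np.int64(375), np.int64(228)), (np.int64(376), np.int64(228)), (np.int64(377), np.int64(228)), (np.int64(378), np.int64(228)), (np.int64(377), np.int64(229)), (np.int64(378), np.int64(229))]]
cam [ 250.   29. 1671.]
cam [1163.  318. 1295.]
```

View pics/c.png

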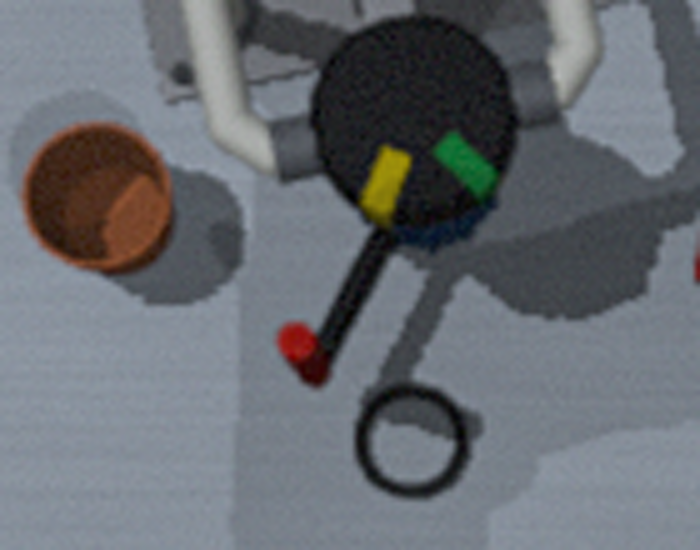

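Run:
```python
from h import *
s=snapshot("scene");t=snapshot("top")
print("grip",atz(t,(269.2,258.2),205),atz(s,(376.8,226.4),205),tri(t,(269.2,258.2),s,(376.8,226.4)))
# head rim circle
g=t["pixels"][185:245,265:322].astype(int); m=(g.max(2)<60).astype(np.uint8)
v,u=np.nonzero(m); print("head px",(265+u.min(),265+u.max()))
print("head c",atz(t,(292.8,213.3),214))
ax=np.array([581.6,99.5])
for P in ([543,112.6,217],[553.4,70,217]):
    print(np.degrees(np.arctan2(P[1]-ax[1],P[0]-ax[0])),np.hypot(P[1]-ax[1],P[0]-ax[0]))
gp=(atz(t,(269.2,258.2),205)+atz(s,(376.8,226.4),205))[:2]/2-ax
print(gp+ax,np.degrees(np.arctan2(gp[1],gp[0])),np.hypot(*gp))
print("seal",atz(t,(210+412/5,190+440/5),4),"pot",atz(t,(210+98/5,190+197/5),85))
o=observe();print(R.from_quat(o["ee_rot"]).as_matrix().round(3))
```

```text
grip [454.6804612  159.85931613 205.        ] [458.80404931 163.84925557 205.        ] [455.18389287 161.69651197 198.75485847]
head px (np.int64(265), np.int64(320))
head c [578.10531648  95.88781688 214.        ]
161.25390570462008 40.76236008868968
-133.70932558000436 40.81041533726412
[456.74225525 161.85428585] 153.46233688250854 139.56186222215
seal [420.88293251 105.36766351   4.        ] pot [558.10624336 289.45731473  85.        ]
[[ 0.     0.444 -0.896]
 [-0.    -0.896 -0.444]
 [-1.     0.     0.   ]]
```

>>> step_arm:
  deltas:
    - {"slide": [-0.02,-0.026,-0.024],"delta_rot": [-0.11,0,0]}
    - {"slide": [-0.04,-0.052,-0.048],"delta_rot": [-0.22,0,0]}
    - {"slide": [-0.065,-0.078,-0.072],"delta_rot": [-0.33,0,0]}
    - {"slide": [-0.065,-0.104,-0.096],"delta_rot": [-0.44,0,0]}
    - {"slide": [-0.065,-0.13,-0.12],"delta_rot": [-0.55,0,0]}
    - {"slide": [-0.065,-0.156,-0.144],"delta_rot": [-0.66,0,0]}
    - {"slide": [-0.065,-0.182,-0.168],"delta_rot": [-0.77,0,0]}
    - {"slide": [-0.065,-0.208,-0.192],"delta_rot": [-0.88,0,0]}
    - {"slide": [-0.065,-0.234,-0.216],"delta_rot": [-0.99,0,0]}
    - {"slide": [-0.065,-0.258,-0.24],"delta_rot": [-1.1,0,0]}
  grip: 1
  newtons: 60

```text
time: 2.5
tool_pos: [355.8, -176.2, 290.4]
ee_rot: [0.502, 0.498, -0.502, 0.499]
wrist_force: [-0.5, 0.2, -0.2]
grip_width: 85.5
```

```bash
cat >> h.py <<'E'
def to(x,y,z,head):
    """slide (m) and rotvec in tool axes from present pose to TCP x,y,z, tool down, tool-y heading (deg)"""
    o=observe();A=R.from_quat(o["ee_rot"]);h=np.radians(head)
    yv=np.array([np.cos(h),np.sin(h),0]);xv=np.array([0,0,-1.]);B=R.from_matrix(np.c_[xv,yv,np.cross(xv,yv)])
    return (A.inv().apply(np.array([x,y,z])-o["tool_pos"])/1000).round(4),(A.inv()*B).as_rotvec().round(3)
def st():
    o=observe();m=R.from_quat(o["ee_rot"]).as_matrix()
    print("t",round(o["time"],2),"q",o["joint_positions"].round(2),"p",o["tool_pos"].round(1),"x",m[:,0].round(3),"yhead",np.degrees(np.arctan2(m[1,1],m[0,1])).round(1),"F",o["wrist_force"].round(1),"T",o["torque"].round(2),"w",o["grip_width"].round(1))
E
python3 -c "
from h import *
st();print(to(456.5,161.5,285,63.5))"
```

```text
Traceback (most recent call last):
  File "h.py", line 24, in st
    print("t",round(o["time"],2),"q",o["joint_positions"].round(2),"p",o["tool_pos"].round(1),"x",m[:,0].round(3),"yhead",np.degrees(np.arctan2(m[1,1],m[0,1])).round(1),"F",o["wrist_force"].round(1),"T",o["torque"].round(2),"w",o["grip_width"].round(1))
                                                                                                                                                                                                                                    ^^^^^^^^^^^^^^^^^^^^^
AttributeError: 'float' object has no attribute 'round'
```

```bash
sed -i 's/o\["grip_width"\].round(1)/round(o["grip_width"],1)/' h.py
python3 -c "
from h import *
st();print(to(456.5,161.5,285,63.5))"
```

```text
t 2.5 q [-0.66 -0.05 -0.22  1.4   0.    0.91] p [ 355.8 -176.2  290.4] x [ 0.001 -0.    -1.   ] yhead -0.4 F [-0.5  0.2 -0.2] T [ 0.01 -0.02 -0.03] w 85.5
(array([ 0.0053,  0.0984, -0.3383]), array([-1.115e+00,  1.000e-03, -0.000e+00]))
```

>>> step_arm:
  deltas:
    - {"slide": [0,0.01,-0.034],"delta_rot": [-0.11,0,0]}
    - {"slide": [0,0.02,-0.068],"delta_rot": [-0.22,0,0]}
    - {"slide": [0,0.03,-0.102],"delta_rot": [-0.33,0,0]}
    - {"slide": [0,0.04,-0.136],"delta_rot": [-0.45,0,0]}
    - {"slide": [0,0.05,-0.17],"delta_rot": [-0.56,0,0]}
    - {"slide": [0,0.06,-0.204],"delta_rot": [-0.67,0,0]}
    - {"slide": [0,0.07,-0.238],"delta_rot": [-0.78,0,0]}
    - {"slide": [0,0.08,-0.272],"delta_rot": [-0.89,0,0]}
    - {"slide": [0,0.09,-0.306],"delta_rot": [-1.0,0,0]}
    - {"slide": [0.005,0.098,-0.338],"delta_rot": [-1.115,0,0]}

```text
time: 3.5
tool_pos: [456.8, 162.9, 285.9]
ee_rot: [0.16, 0.688, -0.16, 0.69]
wrist_force: [1.1, -0.1, -0.1]
grip_width: 85.5
```

```bash
python3 -c "
from h import *
st();print(to(456.5,161.5,170,63.5))
s=snapshot('scene')
i=cv2.resize(s['pixels'][150:330,280:440],(640,720))[:600]
cv2.imwrite('pics/c2.png',i[:,:,::-1]);print(proj(s,[456.5,161.5,205]))"
```

```text
t 3.5 q [ 0.18  0.12 -0.05  1.4  -0.    0.63] p [456.8 162.9 285.9] x [ 0.002 -0.    -1.   ] yhead 63.8 F [ 1.1 -0.1 -0.1] T [-0.02 -0.09  0.01] w 85.5
(array([ 1.159e-01, -1.500e-03,  1.000e-04]), array([ 0.005,  0.002, -0.001]))
[376.32774348 225.50104205]
```

View pics/c2.png

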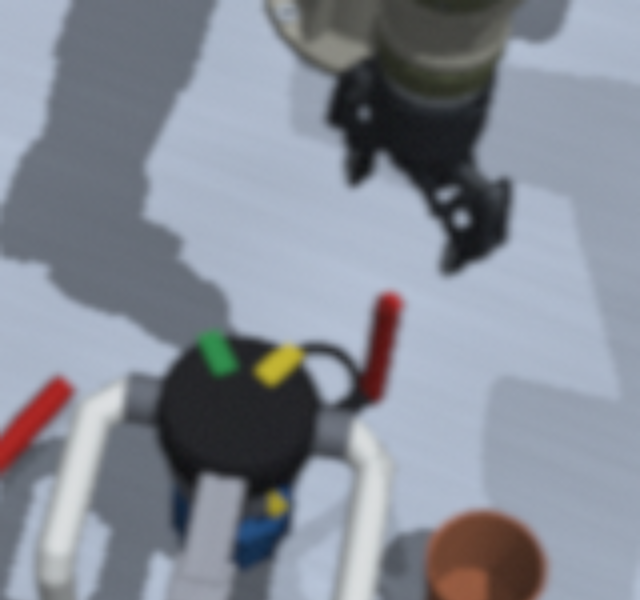

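The jaws are open above the red grip, whose top is at (377,225), where the projection puts it. Next I descend and close.

>>> step_arm:
  deltas:
    - {"slide": [0.025,-0.001,0],"delta_rot": [0,0,0]}
    - {"slide": [0.05,-0.001,0],"delta_rot": [0,0,0]}
    - {"slide": [0.075,-0.001,0],"delta_rot": [0,0,0]}
    - {"slide": [0.1,-0.001,0],"delta_rot": [0,0,0]}
    - {"slide": [0.116,-0.001,0],"delta_rot": [0,0,0]}
    - {"slide": [0.116,-0.001,0],"delta_rot": [0,0,0]}

```text
time: 4.15
tool_pos: [455.2, 165.4, 166.2]
ee_rot: [0.158, 0.69, -0.157, 0.688]
wrist_force: [-0.6, 0.4, 0.5]
grip_width: 85.4
```

>>> step_arm:
  deltas:
    - {"slide": [0,0,0],"delta_rot": [0,0,0]}
    - {"slide": [0,0,0],"delta_rot": [0,0,0]}
    - {"slide": [0,0,0],"delta_rot": [0,0,0]}
    - {"slide": [0,0,0],"delta_rot": [0,0,0]}
    - {"slide": [0,0,0],"delta_rot": [0,0,0]}
    - {"slide": [0,0,0],"delta_rot": [0,0,0]}
    - {"slide": [0,0,0],"delta_rot": [0,0,0]}
    - {"slide": [0,0,0],"delta_rot": [0,0,0]}
  grip: 0
  newtons: 60

```text
time: 4.95
tool_pos: [455.1, 165.6, 166.6]
ee_rot: [0.158, 0.69, -0.157, 0.688]
wrist_force: [-2.5, 1.7, 6.4]
grip_width: 20.7
```

```bash
python3 -c "
from h import *
st()
c=np.array([580.5,98.5])
p=observe()['tool_pos'][:2]-c;a0=np.degrees(np.arctan2(p[1],p[0]));print(a0,np.hypot(*p))
a0=153.3
for a in (155,157,159,161.2):
    P=c+140*np.array([np.cos(np.radians(a)),np.sin(np.radians(a))]);print(a,to(*P,170,a-90))
"
```

```text
t 4.95 q [ 0.18  0.17 -0.29  1.12  0.    0.63] p [455.1 165.6 166.6] x [-0.003  0.002 -1.   ] yhead 64.2 F [-2.5  1.7  6.4] T [ 0.19  0.43 -0.06] w 20.7
151.8327946550606 142.21835804830448
155 (array([-0.0034, -0.0078,  0.0021]), array([-0.014, -0.004, -0.001]))
157 (array([-0.0034, -0.0127,  0.0022]), array([-0.049, -0.004, -0.001]))
159 (array([-0.0034, -0.0176,  0.0026]), array([-0.083, -0.004, -0.001]))
161.2 (array([-0.0034, -0.0229,  0.0031]), array([-0.122, -0.004, -0.001]))
```

>>> step_arm:
  deltas:
    - {"slide": [0,-0.006,0.001],"delta_rot": [-0.02,0,0]}
    - {"slide": [0,-0.012,0.002],"delta_rot": [-0.05,0,0]}
    - {"slide": [0,-0.018,0.0025],"delta_rot": [-0.085,0,0]}
    - {"slide": [0,-0.023,0.003],"delta_rot": [-0.12,0,0]}
    - {"slide": [0,-0.023,0.003],"delta_rot": [-0.12,0,0]}

```text
time: 5.45
tool_pos: [447.1, 144.9, 167.3]
ee_rot: [0.117, 0.699, -0.113, 0.696]
wrist_force: [-4.5, 4.9, 8.2]
grip_width: 20.2
```

```bash
python3 -c "
from h import *
st()
c=np.array([580.5,98.5])
p=observe()['tool_pos'][:2]-c;print(np.degrees(np.arctan2(p[1],p[0])),np.hypot(*p))
s=snapshot('scene')
i=cv2.resize(s['pixels'][200:310,290:410],(640,587),interpolation=2)
cv2.imwrite('pics/c3.png',i[:,:,::-1])"
```

```text
t 5.45 q [ 0.14  0.14 -0.32  1.11  0.01  0.47] p [447.1 144.9 167.3] x [-0.003  0.006 -1.   ] yhead 71.2 F [-4.5  4.9  8.2] T [1.33 0.83 0.48] w 20.2
160.79723518511176 141.20869416899092
```

View pics/c3.png

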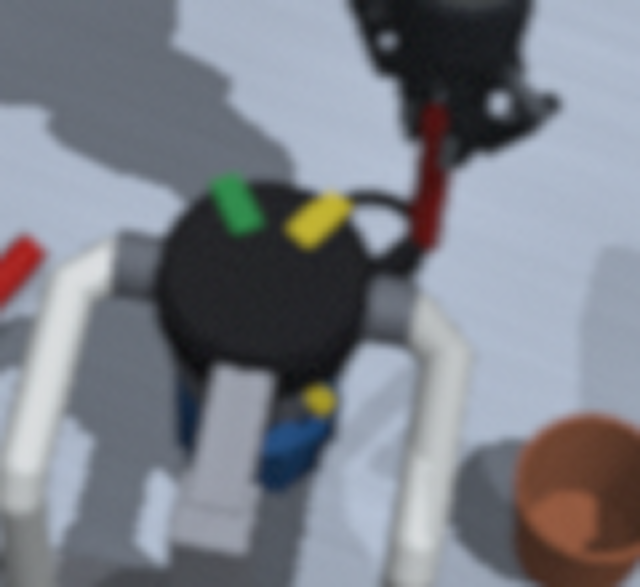

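The bar is held between the jaws and the handle points at the yellow mark, at about 161° by estimate. Now I lift and watch the force.

>>> step_arm:
  deltas:
    - {"slide": [-0.005,0,0],"delta_rot": [0,0,0]}
    - {"slide": [-0.009,0,0],"delta_rot": [0,0,0]}
    - {"slide": [-0.012,0,0],"delta_rot": [0,0,0]}
    - {"slide": [-0.012,0,0],"delta_rot": [0,0,0]}
  newtons: 80

```text
time: 5.9
tool_pos: [447.8, 145.3, 179.6]
ee_rot: [0.118, 0.699, -0.113, 0.696]
wrist_force: [2.6, 2.1, -3.8]
grip_width: 19.6
```

```bash
python3 -c "
from h import *
st()"
```

```text
t 5.9 q [ 0.14  0.13 -0.3   1.14  0.01  0.47] p [447.8 145.3 179.6] x [-0.002  0.007 -1.   ] yhead 71.2 F [ 2.6  2.1 -3.8] T [ 0.89 -0.57  0.48] w 19.6
```

>>> step_arm:
  deltas:
    - {"slide": [-0.006,0,0],"delta_rot": [0,0,0]}
    - {"slide": [-0.012,0,0],"delta_rot": [0,0,0]}
    - {"slide": [-0.018,0,0],"delta_rot": [0,0,0]}
    - {"slide": [-0.021,0,0],"delta_rot": [0,0,0]}
    - {"slide": [-0.021,0,0],"delta_rot": [0,0,0]}

```text
time: 6.4
tool_pos: [447.9, 145.2, 201.3]
ee_rot: [0.118, 0.699, -0.113, 0.697]
wrist_force: [2.7, 3.0, -4.1]
grip_width: 19.9
```

```bash
python3 -c "
from h import *
st()
s=snapshot('scene')
i=cv2.resize(s['pixels'][200:310,290:410],(640,587),interpolation=2)
cv2.imwrite('pics/c4.png',i[:,:,::-1])
c=np.array([580.5,98.5])
p=observe()['tool_pos'][:2]-c;print(np.degrees(np.arctan2(p[1],p[0])),np.hypot(*p))
for a in range(165,232,4):
    P=c+140.5*np.array([np.cos(np.radians(a)),np.sin(np.radians(a))]);print(a,*to(*P,201.5,a-90))
"
```

```text
t 6.4 q [ 0.14  0.12 -0.26  1.19  0.01  0.47] p [447.9 145.2 201.3] x [-0.002  0.007 -1.   ] yhead 71.2 F [ 2.7  3.  -4.1] T [ 0.8  -0.46  0.4 ] w 19.9
160.61880017223692 140.71500040718763
165 [-0.0006 -0.0107  0.0005] [-0.066 -0.004 -0.006]
169 [-0.0007 -0.0205  0.0015] [-0.136 -0.004 -0.006]
173 [-0.0008 -0.0302  0.0032] [-0.205 -0.004 -0.006]
177 [-0.0008 -0.0397  0.0055] [-0.275 -0.004 -0.006]
181 [-0.0009 -0.049   0.0085] [-0.345 -0.003 -0.007]
185 [-0.001  -0.0581  0.0121] [-0.415 -0.003 -0.007]
189 [-0.001  -0.067   0.0164] [-0.485 -0.003 -0.007]
193 [-0.0011 -0.0755  0.0213] [-0.555 -0.003 -0.007]
197 [-0.0012 -0.0836  0.0267] [-0.624 -0.002 -0.007]
201 [-0.0013 -0.0914  0.0327] [-0.694 -0.002 -0.007]
205 [-0.0013 -0.0987  0.0392] [-0.764 -0.002 -0.007]
209 [-0.0014 -0.1055  0.0463] [-0.834 -0.002 -0.007]
213 [-0.0015 -0.1119  0.0538] [-0.904 -0.001 -0.007]
217 [-0.0015 -0.1177  0.0617] [-0.973 -0.001 -0.008]
221 [-0.0016 -0.1229  0.07  ] [-1.043e+00 -1.000e-03 -8.000e-03]
225 [-0.0017 -0.1275  0.0786] [-1.113e+00 -1.000e-03 -8.000e-03]
229 [-0.0017 -0.1315  0.0876] [-1.183 -0.    -0.008]
```

View pics/c4.png

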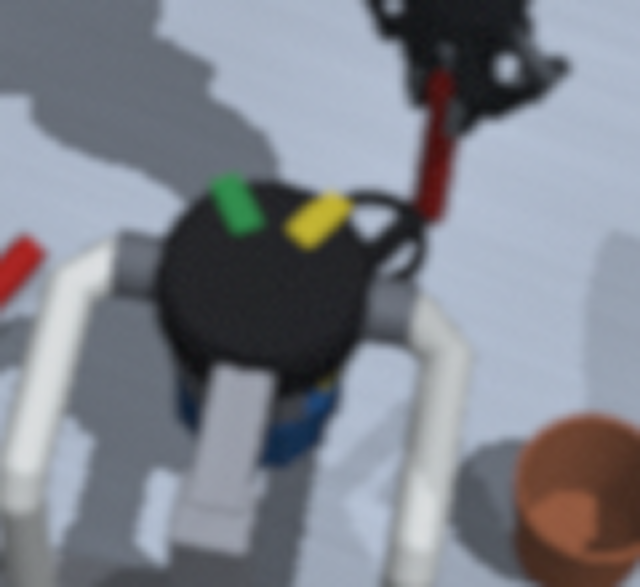

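The bowl is up: the yellow lug has gone up into the ring and the grip is held. Next is the counter-clockwise swing along the arc.

>>> step_arm:
  deltas:
    - {"slide": [-0.001,-0.0107,0.0005],"delta_rot": [-0.066,0,0]}
    - {"slide": [-0.001,-0.0205,0.0015],"delta_rot": [-0.136,0,0]}
    - {"slide": [-0.001,-0.0302,0.0032],"delta_rot": [-0.205,0,0]}
    - {"slide": [-0.001,-0.0397,0.0055],"delta_rot": [-0.275,0,0]}
    - {"slide": [-0.001,-0.049,0.0085],"delta_rot": [-0.345,0,0]}
    - {"slide": [-0.001,-0.0581,0.0121],"delta_rot": [-0.415,0,0]}
    - {"slide": [-0.001,-0.067,0.0164],"delta_rot": [-0.485,0,0]}
    - {"slide": [-0.001,-0.0755,0.0213],"delta_rot": [-0.555,0,0]}

```text
time: 7.25
tool_pos: [442.6, 67.1, 201.0]
ee_rot: [-0.078, 0.704, 0.085, 0.701]
wrist_force: [3.0, 3.7, -4.4]
grip_width: 20.1
```

```bash
python3 -c "
from h import *
st()
c=np.array([580.5,98.5])
p=observe()['tool_pos'][:2]-c;print(np.degrees(np.arctan2(p[1],p[0])),np.hypot(*p))
for a in (195,199,203,207,211,215,219,223,226.5):
    P=c+140.5*np.array([np.cos(np.radians(a)),np.sin(np.radians(a))]);print(a,*to(*P,201.5,a-90))
"
```

```text
t 7.25 q [-0.03  0.08 -0.3   1.19  0.01 -0.27] p [442.6  67.1 201. ] x [-0.004  0.008 -1.   ] yhead 103.2 F [ 3.   3.7 -4.4] T [ 1.15 -0.31  0.42] w 20.1
-167.18162586104324 141.46308886800108
195 [-0.0006 -0.0054  0.001 ] [-0.031 -0.002 -0.009]
199 [-0.0006 -0.0151  0.0017] [-0.101 -0.002 -0.009]
203 [-0.0007 -0.0249  0.003 ] [-0.171 -0.001 -0.009]
207 [-0.0008 -0.0345  0.005 ] [-0.24  -0.001 -0.009]
211 [-0.0009 -0.0439  0.0077] [-0.31  -0.001 -0.009]
215 [-0.001  -0.0531  0.011 ] [-0.38  -0.    -0.009]
219 [-0.0011 -0.0621  0.0149] [-0.45  -0.    -0.009]
223 [-0.0012 -0.0708  0.0195] [-0.52  0.   -0.01]
226.5 [-0.0013 -0.0781  0.024 ] [-0.581  0.001 -0.01 ]
```

>>> step_arm:
  deltas:
    - {"slide": [-0.001,-0.0054,0.001],"delta_rot": [-0.031,0,0]}
    - {"slide": [-0.001,-0.0151,0.0017],"delta_rot": [-0.101,0,0]}
    - {"slide": [-0.001,-0.0249,0.003],"delta_rot": [-0.171,0,0]}
    - {"slide": [-0.001,-0.0345,0.005],"delta_rot": [-0.24,0,0]}
    - {"slide": [-0.001,-0.0439,0.0077],"delta_rot": [-0.31,0,0]}
    - {"slide": [-0.001,-0.0531,0.011],"delta_rot": [-0.38,0,0]}
    - {"slide": [-0.001,-0.0621,0.0149],"delta_rot": [-0.45,0,0]}
    - {"slide": [-0.001,-0.0708,0.0195],"delta_rot": [-0.52,0,0]}
    - {"slide": [-0.001,-0.0781,0.024],"delta_rot": [-0.581,0,0]}
    - {"slide": [-0.001,-0.0781,0.024],"delta_rot": [-0.581,0,0]}

```text
time: 8.25
tool_pos: [482.3, -3.3, 200.3]
ee_rot: [-0.275, 0.651, 0.283, 0.648]
wrist_force: [-0.6, 3.7, -4.3]
grip_width: 20.0
```

```bash
python3 -c "
from h import *
st()
c=np.array([580.5,98.5])
p=observe()['tool_pos'][:2]-c;print(np.degrees(np.arctan2(p[1],p[0]))%360,np.hypot(*p))
t=snapshot('scene')
i=cv2.resize(t['pixels'][190:310,270:410],(700,600),interpolation=2)
cv2.imwrite('pics/c5.png',i[:,:,::-1])
"
```

```text
t 8.25 q [-0.18  0.15 -0.22  1.2   0.01 -0.99] p [482.3  -3.3 200.3] x [-0.008  0.009 -1.   ] yhead 136.5 F [-0.6  3.7 -4.3] T [0.75 0.3  0.4 ] w 20.0
226.01915393801872 141.44029869431745
```

View pics/c5.png

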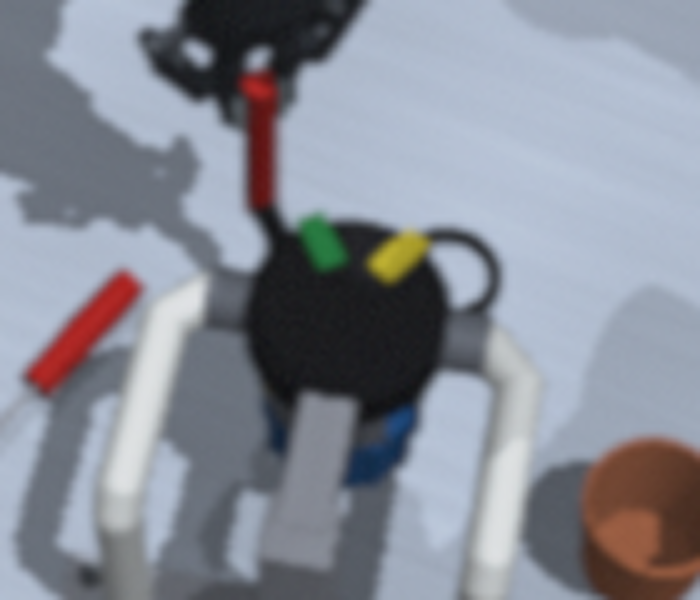

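The handle points at the green mark at 226°. Lowering gently, I expect contact after about 12 mm if the lugs are over the pockets and about 6 mm if they are on the ledge.

>>> step_arm:
  deltas:
    - {"slide": [0.003,0,0],"delta_rot": [0,0,0]}
    - {"slide": [0.006,0,0],"delta_rot": [0,0,0]}
    - {"slide": [0.009,0,0],"delta_rot": [0,0,0]}
    - {"slide": [0.01,0,0],"delta_rot": [0,0,0]}
    - {"slide": [0.01,0,0],"delta_rot": [0,0,0]}

```text
time: 8.8
tool_pos: [481.7, -2.5, 189.9]
ee_rot: [-0.274, 0.651, 0.283, 0.648]
wrist_force: [-1.1, 4.3, -5.4]
grip_width: 20.1
```

>>> step_arm:
  deltas:
    - {"slide": [0.001,0,0],"delta_rot": [0,0,0]}
    - {"slide": [0.002,0,0],"delta_rot": [0,0,0]}
    - {"slide": [0.003,0,0],"delta_rot": [0,0,0]}
    - {"slide": [0.003,0,0],"delta_rot": [0,0,0]}

```text
time: 9.2
tool_pos: [481.6, -3.4, 188.3]
ee_rot: [-0.275, 0.651, 0.282, 0.648]
wrist_force: [-4.7, 0.2, 5.8]
grip_width: 20.2
```

```bash
python3 -c "
from h import *
st()"
```

```text
t 9.2 q [-0.18  0.16 -0.25  1.17  0.01 -0.99] p [481.6  -3.4 188.3] x [-0.008  0.008 -1.   ] yhead 136.4 F [-4.7  0.2  5.8] T [0.14 1.02 0.53] w 20.2
```

It seated about 21–22 mm up, with the force changing from hanging to resting, so the lugs are in the pockets. Now I release and retreat upward.

>>> step_arm:
  deltas:
    - {"slide": [0,0,0],"delta_rot": [0,0,0]}
    - {"slide": [0,0,0],"delta_rot": [0,0,0]}
    - {"slide": [0,0,0],"delta_rot": [0,0,0]}
    - {"slide": [0,0,0],"delta_rot": [0,0,0]}
    - {"slide": [0,0,0],"delta_rot": [0,0,0]}
    - {"slide": [0,0,0],"delta_rot": [0,0,0]}
    - {"slide": [0,0,0],"delta_rot": [0,0,0]}
    - {"slide": [0,0,0],"delta_rot": [0,0,0]}
  grip: 1

```text
time: 10.0
tool_pos: [481.6, -3.4, 188.3]
ee_rot: [-0.275, 0.651, 0.282, 0.648]
wrist_force: [0.4, -0.5, -0.3]
grip_width: 85.4
```

>>> step_arm:
  deltas:
    - {"slide": [-0.02,0,0],"delta_rot": [0,0,0]}
    - {"slide": [-0.045,0,0],"delta_rot": [0,0,0]}
    - {"slide": [-0.075,0,0],"delta_rot": [0,0,0]}
    - {"slide": [-0.11,0,0],"delta_rot": [0,0,0]}
    - {"slide": [-0.14,0,0],"delta_rot": [0,0,0]}
    - {"slide": [-0.14,0,0],"delta_rot": [0,0,0]}

```text
time: 10.6
tool_pos: [484.5, -4.8, 332.5]
ee_rot: [-0.276, 0.649, 0.281, 0.651]
wrist_force: [0.0, -0.3, -0.1]
grip_width: 85.3
```

```bash
python3 -c "
from h import *
st()
t=snapshot('scene')
a=t['pixels'][190:235,300:345].astype(int);v,u=np.nonzero((a[...,0]>110)&(a[...,1]<70)&(a[...,2]<70));v+=190;u+=300
uv=(u[v<=v.min()+4].mean(),v[v<=v.min()+4].mean());print(uv)
c=np.array([580.5,98.5])
for l in (0,21):
    for d in (223,227): print(l,d,proj(t,[*(c+140*np.array([np.cos(np.radians(d)),np.sin(np.radians(d))])),205+l]).round(1))
i=cv2.resize(t['pixels'][190:310,270:410],(700,600),interpolation=2)
cv2.imwrite('pics/c6.png',i[:,:,::-1])
"
```

```text
t 10.6 q [-0.18  0.13  0.07  1.52  0.01 -0.99] p [484.5  -4.8 332.5] x [-0.001  0.007 -1.   ] yhead 136.4 F [ 0.  -0.3 -0.1] T [-0.01 -0.02 -0.01] w 85.3
(np.float64(321.17391304347825), np.float64(210.0))
0 223 [323.1 212.1]
0 227 [320. 213.]
21 223 [323.1 208. ]
21 227 [320.  208.9]
```

View pics/c6.png

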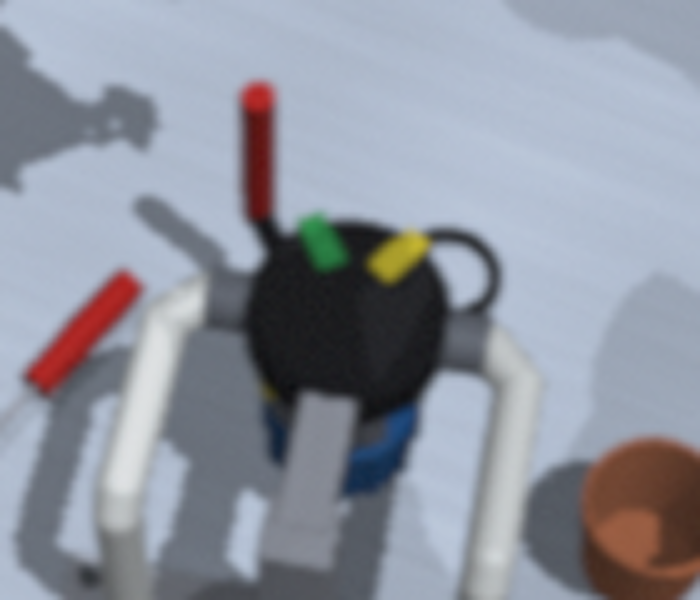

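The released grip top is at about (321.5,209), which matches the projection for a 21 mm lift at 225–226° (a fully lowered bowl would show it at row 212.5). The bowl stays up and nothing else has moved in this view, so I'm handing in.

```bash
python3 -c "
from h import *
print(job_done())"
```

```text
the job is handed in; nothing more can be done
None
```

The bowl is locked at the green mark and stays up by itself. I handed the job in at about 10.7 s; no verdict came back.

**What I did:** I gripped the red upright bar and swung the handle to the yellow mark. I then raised the bowl about 34 mm with nothing blocking it, swung it about 65° counter-clockwise to the green mark, lowered it until it seated, let go and moved clear.

**Last checks:**
- **Seating:** while being lowered, the bowl was still hanging on the gripper below ledge height (27 mm). It came to rest at about 21–22 mm, which is the depth of the pockets.
- **After release:** the last picture shows the grip top within about 1 pixel of where a 21 mm lift puts it. The handle is at about 225–226°, or 1.12 rad of turn, inside the 1.06–1.24 locking range.
- **Forces:** the wrist force read 0 N after release. No reading I took during the job was above about 11 N.
- **Other things on the bench:** the screwdriver and clay pot look unmoved in the last picture. I did not check the rest again, but the arm passed well above or clear of them.

No check failed. I did not try turning the locked bowl to test it further.

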